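Post the used dough stamps through the wash tub's flap

TASK

Someone left the bronze-coloured ramekin standing on the wash tub's flap: first set it upright, wholly on the round cork mat, and let go of it. Then push the two used dough stamps one after the other, each held in the gripper, down through the sprung flap so that both end up inside the tub and the flap springs shut again. Do not disturb the other things on the counter.

Things in the scene. Friction and masses are not known exactly. Their poses are not given: they have to be found in the camera images.
- tub: Translucent plastic storage tub with a blue clip-on lid, 190 (x) by 260 (y) by 190 mm high (to the lid's top), fixed. Origin at the centre of its underside, z up, axes along its sides. The 6 mm lid overhangs the sides by 6 mm and has an opening with an orange flap in the tub's +y half.
- ramp (a point): Point of the fixed white ramp inside the tub, right under the opening's centre, 51 mm above the counter. The ramp slopes at 44 degrees, down towards the tub's -y, from about 105 mm at the +y wall to the floor at the tub's middle, so that things slide away from under the opening.
- mouth (a point): Centre of the lid's opening, level with the lid's top; axes as the tub's. The opening is 140 mm along x, 80 mm along y, filled by the orange flap (4 mm thick, flush). The flap is hinged along the opening's +y edge (hinge parallel to x); its free edge, on the -y side, swings down into the tub when pushed, to 78 mm below the lid when fully open.
- flap (a joint): Angle of the orange flap: 0 shut (level), growing as it is pushed down, at most 1.45 rad. A light spring keeps it shut (moment about 0.12 N m, almost constant: some 3 N pushing down at its middle opens it); it carries the ramekin without opening and shuts by itself when nothing is in the way.
- ramekin_center (a point): Bronze-coloured aluminium ramekin, straight-sided open cup, 60 mm outside diameter, 45 mm high, wall 3 mm, about 90 g. The point is on its axis, half-way up. It starts upright on the flap.
- mat: Round cork mat, 124 mm diameter, 4 mm thick, fixed. Origin at the centre of its underside.
- round_center (a point): Dough stamp with a round brass head and a pale wooden handle, upright on the counter, 110 mm high, 0.26 to 0.4 kg. Head 44 mm diameter, 24 mm high, then a cone to the handle at 34 mm; handle round, 26 mm diameter, from there to the top. The point is on the axis half-way up (55 mm above the underside).
- square_center (a point): Dough stamp with a square brass head and a dark wooden handle, upright on the counter, 110 mm high, 0.26 to 0.4 kg. Head 42 by 42 mm, 26 mm high; oblong handle 30 mm along its x, 22 mm along its y, from 35 mm up to the top. The point is on the axis half-way up (55 mm above the underside).
- mill: Dark wooden pepper mill, bystander, 54 mm diameter, 158 mm high. Origin at the centre of its underside.
- jar: Amber spice jar with a steel cap, bystander, 54 mm diameter, 85 mm high. Origin at the centre of its underside.
- cup: Blue porcelain cup without handle, bystander, 66 mm diameter, 60 mm high. Origin at the centre of its underside.
- bowl: White porcelain bowl, bystander, 150 mm diameter, 60 mm high. Origin at the centre of its underside.
- oil: Green oil bottle, bystander, 64 mm diameter, 210 mm high. Origin at the centre of its underside.
- pin: Walnut rolling pin lying along its y, bystander, 370 mm long, 46 mm thick. Origin under its middle.
- ramekin: The same ramekin; origin at the centre of its underside.
- round_stamp: The same round stamp; origin at the centre of its underside.
- square_stamp: The same square stamp; origin at the centre of its underside.
Mind the look-alikes: they are no part of the job. Of the things like the mat, leave any that is yellow; of the rest the larger one is meant. What is shaped like the square_stamp but pink or turquoise is not meant.

How it is judged (in metres and radians):
On the way, in this order (a step that is already met when the one before it is completed fails the run):
1. the ramekin stands upright, wholly on the cork mat, released (horizontal distance between ramekin_center and mat below 0.033 m and angle between ramekin_center's own z axis and vertical below 0.15 rad and height (world z) of ramekin_center below 0.034 m and contact force between the fingers and ramekin below 0.05 N), for 0.2 s.
2. a stamp held in the fingers pushes the flap open (((contact force between the fingers and round_stamp above 0.5 N and value of joint flap above 0.5 rad and horizontal distance between round_center and mouth below 0.1 m) or (contact force between the fingers and square_stamp above 0.5 N and value of joint flap above 0.5 rad and horizontal distance between square_center and mouth below 0.1 m))), for 0.05 s.
3. with the first stamp inside the tub, the other, held in the fingers, pushes the flap open ((((x of round_center in the frame of tub between -0.092 and 0.092 m and y of round_center in the frame of tub between -0.127 and 0.127 m and z of round_center in the frame of tub between 0 and 0.165 m) and (contact force between the fingers and square_stamp above 0.5 N and value of joint flap above 0.5 rad and horizontal distance between square_center and mouth below 0.1 m)) or ((x of square_center in the frame of tub between -0.092 and 0.092 m and y of square_center in the frame of tub between -0.127 and 0.127 m and z of square_center in the frame of tub between 0 and 0.165 m) and (contact force between the fingers and round_stamp above 0.5 N and value of joint flap above 0.5 rad and horizontal distance between round_center and mouth below 0.1 m)))), for 0.05 s.
At the end, for the whole second after the job is handed in: Both stamps lie inside the tub below the lid (their centres within its walls and less than 165 mm above its underside), the flap is shut to within 0.12 rad, and the ramekin stands still and upright (within 0.15 rad) on the cork mat, its centre within 33 mm of the mat's (x of round_center in the frame of tub between -0.092 and 0.092 m and y of round_center in the frame of tub between -0.127 and 0.127 m and z of round_center in the frame of tub between 0 and 0.165 m and x of square_center in the frame of tub between -0.092 and 0.092 m and y of square_center in the frame of tub between -0.127 and 0.127 m and z of square_center in the frame of tub between 0 and 0.165 m and value of joint flap below 0.12 rad and horizontal distance between ramekin_center and mat below 0.033 m and angle between ramekin_center's own z axis and vertical below 0.15 rad and height (world z) of ramekin_center below 0.034 m and linear speed of ramekin below 0.03 m/s); the robot touches nothing.
It fails at once if a bystander (pepper mill, jar, cup, bowl, oil bottle or rolling pin) is moved more than 30 mm (distance of any of mill, jar, cup, bowl, oil, pin from where it was at the start of the episode above 0.03 m).
It fails at once if a bystander is tipped by more than 0.35 rad (angle between any of mill, jar, cup, bowl, oil, pin's own z axis and vertical above 0.35 rad).
It also fails if it takes over 72 s, if anything falls off the work surface, if the arm or the gripper's body presses on something with over 40 N, if the wrist force passes 120 N, or if a joint passes its speed limit or range.

ROBOT

A 6-joint arm with a two-finger parallel gripper is mounted at the origin on the work surface. World frame = base frame: x ahead of the robot, y to its left, z up, the work surface at z = 0. Lengths are in mm, angles in rad, forces in N, time in s.
With the tool pointing down it reaches from about 300 to 775 mm from the base axis. Payload 14.6 kg.
Tool frame: the origin (TCP) lies midway between the tips of the shut fingers; the grasp point (between the pads) lies 19 mm behind it (manip.hold_point_z is the distance from the TCP to the grasp point, in mm); z points along the fingers, y is the direction in which the jaws open and shut (so a half turn about z gives the same grasp; the last joint's range is limited). The gripper opens to 94 mm and grips with 3 to 60 N. Pads are 16 mm wide; open, the fingers measure 119 mm over their backs; the gripper's body (75 mm by 177 mm) begins 78 mm behind the grasp point.
Start: joints at [1.224, 0.3, 1.521, -0, 1.321, -0.067], TCP at [151.887, 528.601, 205.446] pointing down, gripper open.
Joint ranges: [-3.03, 3.03], [-0.79, 2.21], [0.23, 2.52], [-1.04, 4.18], [0, 3.07], [-2.55, 2.55]. Speed limits (rad/s): [2.22, 2.22, 2.57, 3.14, 3.14, 3.14].

INTERFACE

Orientations are given as [roll, pitch, yaw] about the fixed x, y, z axes, in that order (R = Rz(yaw) Ry(pitch) Rx(roll)).
In Python, from cell import manip gives the robot as it stands.
- The arm moves only by the shell command python3 -m crank 'ROWS' [OPENING] [FORCE]. ROWS is JSON, a list of rows, each an object with "offset": the shift along the world's x, y, z in m, a list of three; "spin": the turn about the world's z in degrees. In form: [{"offset": [dx, dy, dz], "spin": spin}, ...]. A call has exactly 8 rows; each row is the pose to reach, as a shift and turn from the pose measured when the call began; what a row does not reach only later rows make up. A row lasts 1/12 s, in which the tool goes at most 41.7 mm and 7.16 degrees, less where a joint would pass 70% of its speed; a pose out of reach is approached as far as the arm can. A call with a gripper value outside its range is refused whole. OPENING is the opening, from 0 (shut) to 1 (fully open), set as the call begins (- or left out, the last holds). The fingers move at their own pace and stop on an object; FORCE is the grip in N (left out, the last holds). Time passes only in rows, so rows that repeat a pose let the fingers close, or fill a call up. It gives the time, the measured TCP pose, the force and the opening at its end, in the units of the state.
- manip.read_state(): the state, without advancing time (a new reading comes with each control period).
- manip.camera(name): name is "side" or "top" or "wrist"; returns a dict with "pixels" (420x560x3 uint8, red, green, blue), "fx", "fy", "cx", "cy" (pixels), "extrinsics" (4x4, takes a point from world to camera coordinates); the wrist camera has in their place "hand_eye" (4x4, takes a point from camera to tool coordinates, whose origin is the TCP and whose axes are the flange's). Camera axes: x right, y down, z forward; pixel columns grow to the right and rows downward; lengths in mm; the calibration is good to about 2 mm. A picture is of the moment at which its call begins: read the wrist's pose just before it. There is no depth.
- manip.sign_off(): hands the job in, once; it reports no verdict.
Trained networks look in a picture, given as the dict that the camera call returned (one of the last four; its "shot" number tells which), for a name from the list of things; names that differ only in an ending like _2 or _b are one class to them, and where a whole thing is asked for, a point or a joint stands for the part that bears it (a point fixed in the world has none). Each returns a list of dicts, best first, with "conf" (0 to 1); they miss things now and then, are a little off and sometimes report something else, mostly with a low value. They report only what shows in the picture. A call takes as long as a camera call. They do not tell look-alikes from the thing itself.
- manip.search_frame(picture, name): "location" ([x, y, z] in mm, in world coordinates, good to about 4 mm: the middle of the surface that is visible of it).
- manip.masks_of(picture, name): "mask" (420x560 bool, what is visible of it).
The state is a dict: "clock": time; "joints": joint angles; "qd": joint speeds; "effort": joint torques, N m; "eef_pos": TCP position; "eef_rot": TCP orientation; "wrist_force": force on the tool from outside, world axes, zero at the start; "moment": the same for the moment, N m; "finger_gap": finger opening in mm.
Only numpy, scipy, OpenCV 4.12 (cv2) and the standard library are available. Lean on these libraries where they do the work, as an engineer would, in place of code of your own. Each camera call takes 0.05 s, during which the arm holds its last target. There are 200 camera calls.

## Working session

There is one attempt and no reset: what is moved stays moved. The work goes in short steps, Python scripts to look and compute and a shell command to move; the robot and the scene stay as the last step left them, time stands still between calls to the robot, and variables do not carry over. Pictures are saved under pics/ and viewed, about 8 in all and at most 12, crops included, and the job is handed in when it is done.

```bash
mkdir -p pics; cat > h.py <<'E'
import numpy as np, cv2
from cell import manip
def save(p,f): cv2.imwrite('pics/'+f, cv2.cvtColor(np.ascontiguousarray(p["pixels"]),cv2.COLOR_RGB2BGR))
def proj(p,X):
    c=np.array(p["extrinsics"])@np.append(X,1.); return [p["fx"]*c[0]/c[2]+p["cx"],p["fy"]*c[1]/c[2]+p["cy"]]
def ray(p,uv,z):
    E=np.array(p["extrinsics"]);R=E[:3,:3];o=-R.T@E[:3,3]
    d=R.T@np.array([(uv[0]-p["cx"])/p["fx"],(uv[1]-p["cy"])/p["fy"],1]); return o+d*(z-o[2])/d[2]
E
python3 - <<'E'
from h import *
s=manip.read_state();print(s)
P={}
for c in("top","side"):
    p=P[c]=manip.camera(c);save(p,c+"0.png")
    for n in ["tub","flap","mat","ramekin","round_stamp","square_stamp","mill","jar","cup","bowl","oil","pin"]:
        r=manip.search_frame(p,n)
        print(c,n,[(np.round(q["location"]).astype(int).tolist(),np.round(proj(p,q["location"])).astype(int).tolist(),round(q["conf"],2)) for q in r if q["conf"]>.2])
cv2.imwrite('pics/both.png',cv2.resize(np.hstack([cv2.imread('pics/top0.png'),cv2.imread('pics/side0.png')]),(800,300)))
E
```

```text
{'clock': 0.0, 'joints': array([ 1.22440338e+00,  3.00487785e-01,  1.52158758e+00,  7.85174397e-06,
        1.32068275e+00, -6.65592212e-02]), 'qd': array([-0.00280203,  0.00090703, -0.00016651, -0.000231  , -0.00113151,
       -0.00062056]), 'effort': array([ 1.04233102e-03, -5.31808162e+01, -3.52736378e+01,  7.08569144e-02,
        2.43532076e-02, -1.02322247e-04]), 'eef_pos': array([151.79805726, 528.36530709, 204.87442478]), 'eef_rot': array([-3.14043028e+00, -8.51031798e-05,  2.86175693e+00]), 'wrist_force': array([ 0.72605855,  0.35700181, -0.36778365]), 'moment': array([-0.04116367, -0.03099783,  0.009108  ]), 'finger_gap': 94.32418147745575}
top tub [([497, 244, 188], [188, 234], 0.82)]
top flap [([495, 325, 188], [158, 235], 0.64)]
top mat [([346, -78, 1], [308, 284], 0.76), ([657, -46, 4], [295, 181], 0.73), ([517, -35, 2], [292, 227], 0.61)]
top ramekin [([533, 325, 196], [157, 221], 0.61)]
top round_stamp [([620, -165, 36], [336, 191], 0.52)]
top square_stamp [([343, -238, 33], [363, 285], 0.79), ([345, -329, 43], [394, 284], 0.75)]
top mill [([477, -439, 118], [438, 237]
[... 491 characters left out ...]
, -150, 47], [272, 274], 0.55), ([489, 143, 172], [243, 179], 0.54)]
side ramekin [([531, 301, 222], [240, 139], 0.57)]
side round_stamp [([620, -184, 46], [327, 268], 0.66)]
side square_stamp [([342, -351, 53], [250, 349], 0.97), ([333, -260, 46], [235, 322], 0.74), ([474, -146, 43], [273, 274], 0.61), ([491, 142, 171], [244, 179], 0.37)]
side mill [([468, -469, 101], [325, 363], 0.86)]
side jar [([616, -314, 60], [349, 300], 0.82), ([767, -219, 29], [379, 266], 0.23)]
side cup [([614, -315, 61], [349, 300], 0.7), ([469, -285, 40], [291, 314], 0.62)]
side bowl [([764, -221, 30], [379, 267], 0.78), ([522, -28, 2], [274, 252], 0.49)]
side oil [([655, -439, 116], [395, 319], 0.71)]
side pin []
```

View pics/top0.png

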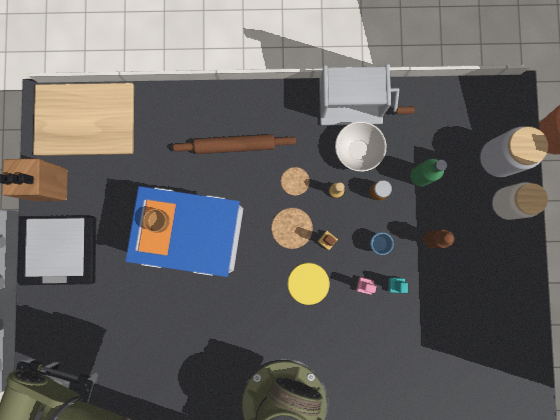

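View pics/side0.png

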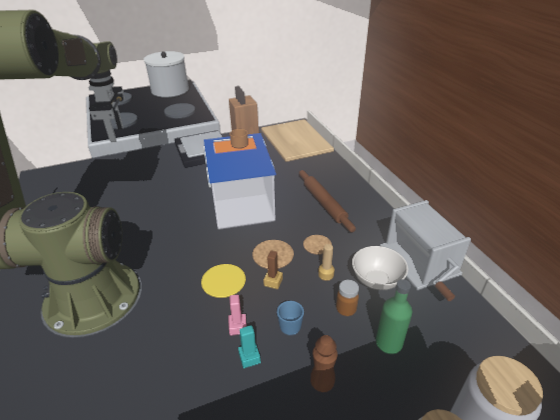

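Top view: large cork mat (292,228), with the small cork one at (295,181) and the yellow one at (308,284) as decoys. Square stamp with dark handle is at about (328,240); the pink (367,286) and turquoise (399,286) ones are decoys. The round stamp is at (337,190) and the ramekin at (155,219) on the orange flap. I choose the large cork mat and the dark-handled stamp, and check them in a close crop.

```bash
python3 - <<'E'
from h import *
p=manip.camera("top");im=np.ascontiguousarray(p["pixels"])
hsv=cv2.cvtColor(im,cv2.COLOR_RGB2HSV)
E=np.array(p["extrinsics"]);print("cam",np.round(-E[:3,:3].T@E[:3,3]))
def rect(lo,hi,box,z,name):
    m=cv2.inRange(hsv,lo,hi);k=np.zeros_like(m);x0,y0,x1,y1=box;k[y0:y1,x0:x1]=m[y0:y1,x0:x1]
    k=cv2.morphologyEx(k,cv2.MORPH_OPEN,np.ones((2,2)))
    ys,xs=np.nonzero(k);W=np.array([ray(p,(a,b),z)[:2] for a,b in zip(xs,ys)],np.float32)
    print(name,len(xs),cv2.minAreaRect(W))
rect((100,150,60),(130,255,255),(115,170,255,290),190,"lid")
rect((5,180,150),(18,255,255),(115,190,190,265),190,"flap")
for n,z in [("ramekin",190+22),("mat",4),("round_stamp",60)]:
    for q in manip.masks_of(p,n):
        if q["conf"]<.4: continue
        ys,xs=np.nonzero(q["mask"]);W=np.array([ray(p,(a,b),z)[:2] for a,b in zip(xs,ys)],np.float32)
        print(n,round(q["conf"],2),len(xs),(xs.min(),xs.max(),ys.min(),ys.max()),cv2.minAreaRect(W))
a=cv2.resize(im[165:265,270:360],(540,600),interpolation=cv2.INTER_CUBIC)
b=cv2.resize(im[195:265,130:182],(260,350),interpolation=cv2.INTER_CUBIC);c=np.zeros((600,260,3),np.uint8);c[:350]=b
cv2.imwrite('pics/crop1.png',np.hstack([a,c])[:,:,::-1])
E
```

```text
cam [ 461.  -16. 1511.]
lid 5940 ((502.83941650390625, 256.83636474609375), (272.0885314941406, 202.0664825439453), 80.67947387695312)Traceback (most recent call last):
  File "<stdin>", line 11, in <module>
  File "<stdin>", line 9, in rect
cv2.error: OpenCV(4.12.0) /io/opencv/modules/imgproc/src/convhull.cpp:143: error: (-215:Assertion failed) total >= 0 && (depth == CV_32F || depth == CV_32S) in function 'convexHull'
```

```bash
python3 - <<'E'
from h import *
p=manip.camera("top");im=np.ascontiguousarray(p["pixels"])
hsv=cv2.cvtColor(im,cv2.COLOR_RGB2HSV)
print(hsv[245,150],hsv[210,145],hsv[245,325],hsv[232,285])
def rect(m,z,name):
    ys,xs=np.nonzero(m);W=np.array([ray(p,(a,b),z)[:2] for a,b in zip(xs,ys)],np.float32)
    print(name,len(xs),(xs.min(),xs.max(),ys.min(),ys.max()),np.round(cv2.minAreaRect(W)[0]),np.round(cv2.minAreaRect(W)[1]),round(cv2.minAreaRect(W)[2],1), "circ",np.round(cv2.minEnclosingCircle(W)[0]),cv2.minEnclosingCircle(W)[1])
for n,z in [("flap",190),("ramekin",190+22),("mat",4),("round_stamp",60),("square_stamp",60)]:
    for q in manip.masks_of(p,n):
        if q["conf"]>=.25: rect(q["mask"],z,n+" %.2f"%q["conf"])
a=cv2.resize(im[165:265,270:360],(540,600),interpolation=cv2.INTER_CUBIC)
b=cv2.resize(im[195:265,130:182],(260,350),interpolation=cv2.INTER_CUBIC);c=np.zeros((600,260,3),np.uint8);c[:350]=b
cv2.imwrite('pics/crop1.png',np.hstack([a,c])[:,:,::-1])
E
```

```text
[ 14 164 228] [ 11 104 125] [ 21 124 202] [ 16  94 204]
flap 0.79 925 (np.int64(139), np.int64(173), np.int64(200), np.int64(253)) [518. 325.] [ 79. 135.] 81.3 circ [518. 327.] 75.10210418701172
ramekin 0.95 524 (np.int64(143), np.int64(169), np.int64(209), np.int64(233)) [531. 323.] [68. 63.] 89.0 circ [531. 323.] 35.30848693847656
mat 0.87 562 (np.int64(282), np.int64(308), np.int64(168), np.int64(195)) [658. -45.] [80. 78.] 43.9 circ [656. -44.] 41.781219482421875
mat 0.67 1368 (np.int64(288), np.int64(329), np.int64(263), np.int64(304)) [348. -80.] [123. 122.] 89.0 circ [347. -80.] 62.757877349853516
mat 0.56 1321 (np.int64(272), np.int64(312), np.int64(208), np.int64(248)) [515. -33.] [122. 120.] 43.9 circ [515. -33.] 62.29027557373047
round_stamp 0.49 191 (np.int64(329), np.int64(344), np.int64(183), np.int64(197)) [ 622. -165.] [44. 41.] 89.0 circ [ 622. -167.] 24.653350830078125
square_stamp 0.60 260 (np.int64(389), np.int64(407), np.int64(278), np.int64(292)) [ 343. -336.] [52. 40.] 89.0 circ [ 342. -336.] 30.062253952026367
square_stamp 0.55 223 (np.int64(319), np.int64(337), np.int64(231), np.int64(249)) [ 476. -136.] [45. 42.] 50.0 circ [ 476. -137.] 26.667987823486328
square_stamp 0.52 233 (np.int64(357), np.int64(375), np.int64(278), np.int64(293)) [ 343. -244.] [52. 41.] 77.0 circ [ 343. -243.] 27.623119354248047
```

View pics/crop1.png

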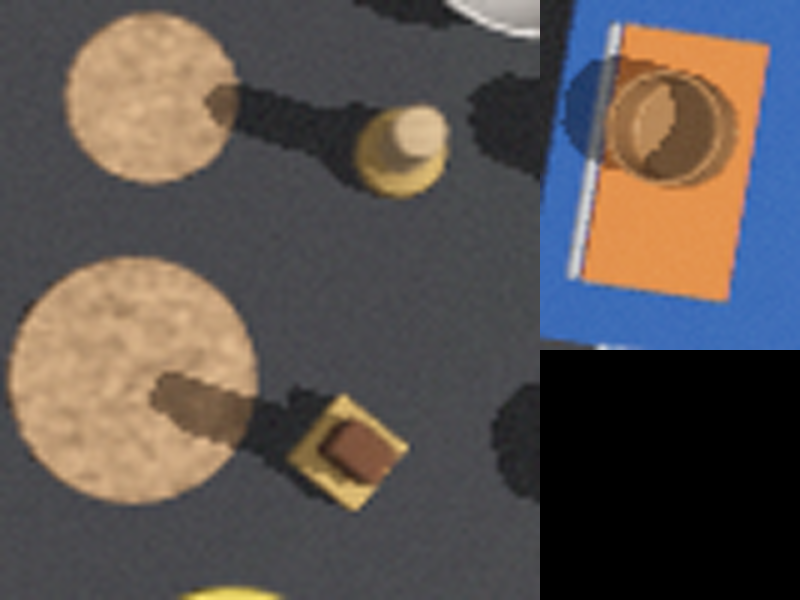

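Crop: big cork mat at left, dark-handled square-headed stamp right of it, round stamp at upper right; the ramekin is on the flap, with its hinge (+y) at the left. The choice holds.

```bash
python3 - <<'E'
from h import *
p=manip.camera("top")
for n,uv,z in [("ramrim",(156.4,220.4),235),("roundtop",(339.7,187),110),("roundhead",(336.8,190),24),("sqtop",(330.2,240),110),("sqhead",(328.2,240.4),26)]: print(n,np.round(ray(p,uv,z)))
E
python3 -m crank '[{"offset":[0,0,0.04],"spin":-7},{"offset":[0,0,0.08],"spin":-14},{"offset":[0.02,-0.01,0.115],"spin":-21},{"offset":[0.05,-0.03,0.115],"spin":-28},{"offset":[0.085,-0.045,0.115],"spin":-35},{"offset":[0.12,-0.06,0.115],"spin":-42},{"offset":[0.155,-0.08,0.115],"spin":-49},{"offset":[0.19,-0.1,0.115],"spin":-56}]' 1 20
```

```text
ramrim [532. 316. 235.]
roundtop [ 624. -170.  110.]
roundhead [ 625. -170.   24.]
sqtop [ 475. -139.  110.]
sqhead [ 475. -140.   26.]
clock: 2.37
eef_pos: [343.3, 427.5, 320.5]
eef_rot: [3.141, -0.0, 1.879]
wrist_force: [1.0, 0.8, 0.5]
finger_gap: 93.6
```

```bash
python3 -m crank '[{"offset":[0.035,-0.02,0],"spin":-7},{"offset":[0.07,-0.04,0],"spin":-14},{"offset":[0.105,-0.06,0],"spin":-21},{"offset":[0.14,-0.08,0],"spin":-28},{"offset":[0.17,-0.1,0],"spin":-35},{"offset":[0.188,-0.109,0],"spin":-39},{"offset":[0.188,-0.109,0],"spin":-39},{"offset":[0.188,-0.109,0],"spin":-39}]'
cat >> h.py <<'E'
def wrist():
    import scipy.spatial.transform as t
    s=manip.read_state();p=manip.camera("wrist")
    T=np.eye(4);T[:3,:3]=t.Rotation.from_euler("xyz",s["eef_rot"]).as_matrix();T[:3,3]=s["eef_pos"]
    p["extrinsics"]=np.linalg.inv(T@np.array(p["hand_eye"]));return s,p
def mrep(p,n,z,thr=.25):
    for q in manip.masks_of(p,n):
        if q["conf"]<thr: continue
        ys,xs=np.nonzero(q["mask"]);W=np.array([ray(p,(a,b),z)[:2] for a,b in zip(xs,ys)],np.float32)
        r=cv2.minAreaRect(W);print(n,round(q["conf"],2),len(xs),"px",(xs.min(),xs.max(),ys.min(),ys.max()),"rect",np.round(r[0]),np.round(r[1]),round(r[2],1),"circ",np.round(cv2.minEnclosingCircle(W)[0]),round(cv2.minEnclosingCircle(W)[1],1))
E
python3 - <<'E'
from h import *
s,p=wrist();save(p,"w1.png");print(s["eef_pos"])
mrep(p,"ramekin",235);mrep(p,"flap",190)
E
```

```text
clock: 3.03
eef_pos: [531.8, 317.9, 319.9]
eef_rot: [-3.141, 0.001, 1.197]
wrist_force: [-0.9, 0.0, 0.5]
finger_gap: 94.2
[531.78965527 317.93546283 319.92096044]
ramekin 0.65 4166 px (np.int64(239), np.int64(310), np.int64(167), np.int64(242)) rect [534. 326.] [64. 59.] 52.2 circ [535. 326.] 32.3
ramekin 0.26 37493 px (np.int64(137), np.int64(383), np.int64(106), np.int64(386)) rect [513. 279.] [235. 178.] 80.5 circ [513. 280.] 143.3
flap 0.72 7258 px (np.int64(179), np.int64(333), np.int64(144), np.int64(247)) rect [517. 330.] [ 79. 137.] 81.1 circ [517. 329.] 77.5
flap 0.5 36586 px (np.int64(138), np.int64(382), np.int64(106), np.int64(385)) rect [506. 261.] [273. 205.] 80.8 circ [506. 261.] 167.5
```

View pics/w1.png

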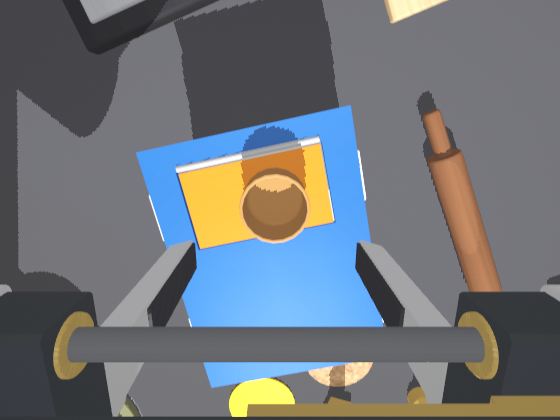

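Wrist view: ramekin rim centred at (275,207) between the fingers, flap hinge at the top and the lid clear. It agrees with the top view to within 5 mm, so I descend and grip.

```bash
python3 -m crank '[{"offset":[0.001,0.005,-0.03],"spin":0},{"offset":[0.001,0.005,-0.06],"spin":0},{"offset":[0.001,0.005,-0.09],"spin":0},{"offset":[0.001,0.005,-0.11],"spin":0},{"offset":[0.001,0.005,-0.121],"spin":0},{"offset":[0.001,0.005,-0.121],"spin":0},{"offset":[0.001,0.005,-0.121],"spin":0},{"offset":[0.001,0.005,-0.121],"spin":0}]'
python3 -m crank '[{"offset":[0,0,0],"spin":0},{"offset":[0,0,0],"spin":0},{"offset":[0,0,0],"spin":0},{"offset":[0,0,0],"spin":0},{"offset":[0,0,0],"spin":0},{"offset":[0,0,0],"spin":0},{"offset":[0,0,0],"spin":0},{"offset":[0,0,0],"spin":0}]' 0 15
python3 -m crank '[{"offset":[0,0,0],"spin":0},{"offset":[0,0,0],"spin":0},{"offset":[0,0,0.01],"spin":0},{"offset":[0,0,0.03],"spin":0},{"offset":[0,0,0.06],"spin":0},{"offset":[0,0,0.08],"spin":0},{"offset":[0,0,0.1],"spin":0},{"offset":[0,0,0.1],"spin":0}]'
```

```text
clock: 3.85
eef_pos: [531.8, 324.8, 201.8]
eef_rot: [3.14, -0.002, 1.201]
wrist_force: [-1.2, 0.0, 0.3]
finger_gap: 94.0
clock: 4.52
eef_pos: [531.9, 324.8, 201.9]
eef_rot: [3.139, -0.003, 1.201]
wrist_force: [0.7, -0.3, 1.4]
finger_gap: 60.6
clock: 5.18
eef_pos: [532.5, 325.2, 306.8]
eef_rot: [3.135, -0.008, 1.201]
wrist_force: [-0.2, -0.5, -0.8]
finger_gap: 60.7
```

```bash
python3 -m crank '[{"offset":[0,-0.035,0],"spin":0},{"offset":[0,-0.075,0],"spin":0},{"offset":[0,-0.115,0],"spin":0},{"offset":[-0.003,-0.155,0],"spin":0},{"offset":[-0.006,-0.195,0],"spin":0},{"offset":[-0.009,-0.235,0],"spin":0},{"offset":[-0.012,-0.265,0],"spin":0},{"offset":[-0.013,-0.28,0],"spin":0}]'
python3 -m crank '[{"offset":[0,-0.025,-0.03],"spin":0},{"offset":[0,-0.05,-0.07],"spin":0},{"offset":[0,-0.07,-0.11],"spin":0},{"offset":[0,-0.074,-0.15],"spin":0},{"offset":[0,-0.074,-0.18],"spin":0},{"offset":[0,-0.074,-0.21],"spin":0},{"offset":[0,-0.074,-0.23],"spin":0},{"offset":[0,-0.074,-0.24],"spin":0}]'
python3 - <<'E'
from h import *
p=manip.camera("top");s,w=wrist();print(s["eef_pos"],s["wrist_force"],s["finger_gap"])
mrep(p,"ramekin",90);mrep(w,"mat",4);mrep(w,"square_stamp",60)
save(w,"w2.png")
E
```

```text
clock: 5.85
eef_pos: [518.8, 42.1, 306.5]
eef_rot: [3.136, -0.007, 1.199]
wrist_force: [0.9, 0.4, -0.9]
finger_gap: 60.5
clock: 6.52
eef_pos: [517.0, -31.8, 63.2]
eef_rot: [3.14, -0.006, 1.199]
wrist_force: [-0.4, 0.1, -0.2]
finger_gap: 60.6
[517.04920352 -31.70139753  63.01323055] [-0.05740086  0.74146245 -3.27943371] 60.64833378793274
ramekin 0.7 700 px (np.int64(411), np.int64(446), np.int64(159), np.int64(185)) rect [ 668. -429.] [ 65. 112.] 25.6 circ [ 669. -428.] 56.2
mat 0.8 1445 px (np.int64(38), np.int64(163), np.int64(275), np.int64(316)) rect [361. -33.] [ 34. 105.] 71.9 circ [358. -45.] 52.7
mat 0.67 10889 px (np.int64(401), np.int64(520), np.int64(111), np.int64(228)) rect [658. -42.] [86. 86.] 82.2 circ [658. -42.] 43.7
square_stamp 0.78 2043 px (np.int64(245), np.int64(307), np.int64(362), np.int64(402)) rect [ 484. -118.] [32. 41.] 68.6 circ [ 485. -115.] 23.4
```

Over the mat centre; lower so the bottom is just at the mat (TCP ~16), then release.

```bash
python3 -m crank '[{"offset":[0,0,-0.015],"spin":0},{"offset":[0,0,-0.03],"spin":0},{"offset":[0,0,-0.04],"spin":0},{"offset":[0,0,-0.046],"spin":0},{"offset":[0,0,-0.048],"spin":0},{"offset":[0,0,-0.048],"spin":0},{"offset":[0,0,-0.048],"spin":0},{"offset":[0,0,-0.048],"spin":0}]'
```

```text
clock: 7.43
eef_pos: [520.0, -32.0, 20.6]
eef_rot: [3.132, -0.008, 1.199]
wrist_force: [0.3, -0.4, -0.2]
finger_gap: 60.5
```

```bash
python3 -m crank '[{"offset":[0,0,-0.001],"spin":0},{"offset":[0,0,-0.001],"spin":0},{"offset":[0,0,-0.001],"spin":0},{"offset":[0,0,-0.001],"spin":0},{"offset":[0,0,-0.001],"spin":0},{"offset":[0,0,-0.001],"spin":0},{"offset":[0,0,-0.001],"spin":0},{"offset":[0,0,-0.001],"spin":0}]'
```

```text
clock: 8.1
eef_pos: [520.0, -32.0, 19.6]
eef_rot: [3.133, -0.008, 1.199]
wrist_force: [-0.1, 0.1, -0.9]
finger_gap: 60.5
```

```bash
python3 -m crank '[{"offset":[0,0,-0.002],"spin":0},{"offset":[0,0,-0.004],"spin":0},{"offset":[0,0,-0.005],"spin":0},{"offset":[0,0,-0.005],"spin":0},{"offset":[0,0,-0.005],"spin":0},{"offset":[0,0,-0.005],"spin":0},{"offset":[0,0,-0.005],"spin":0},{"offset":[0,0,-0.005],"spin":0}]'
```

```text
clock: 8.77
eef_pos: [520.3, -32.0, 15.4]
eef_rot: [3.132, -0.008, 1.199]
wrist_force: [-4.4, 0.4, 12.7]
finger_gap: 60.6
```

Contact (12.7 N). Release and rise.

```bash
python3 -m crank '[{"offset":[0,0,0.001],"spin":0},{"offset":[0,0,0.001],"spin":0},{"offset":[0,0,0.001],"spin":0},{"offset":[0,0,0.001],"spin":0},{"offset":[0,0,0.001],"spin":0},{"offset":[0,0,0.001],"spin":0},{"offset":[0,0,0.001],"spin":0},{"offset":[0,0,0.001],"spin":0}]' 1
python3 -m crank '[{"offset":[0,0,0.02],"spin":0},{"offset":[0,0,0.05],"spin":0},{"offset":[0,0,0.09],"spin":0},{"offset":[0,0,0.13],"spin":0},{"offset":[0,0,0.17],"spin":0},{"offset":[-0.01,-0.01,0.2],"spin":0},{"offset":[-0.03,-0.02,0.22],"spin":0},{"offset":[-0.05,-0.03,0.22],"spin":0}]'
python3 - <<'E'
from h import *
s,w=wrist();print(s["eef_pos"])
mrep(w,"mat",4);mrep(w,"ramekin",49);mrep(w,"square_stamp",60);mrep(w,"round_stamp",60)
save(w,"w3.png")
E
```

```text
clock: 9.43
eef_pos: [520.3, -32.0, 16.3]
eef_rot: [3.132, -0.008, 1.199]
wrist_force: [-0.3, 0.7, -0.4]
finger_gap: 93.7
clock: 10.1
eef_pos: [470.9, -62.4, 240.5]
eef_rot: [3.126, -0.009, 1.2]
wrist_force: [0.1, 1.2, -0.0]
finger_gap: 94.1
[470.94182305 -62.41771357 240.45746453]
mat 0.79 4038 px (np.int64(374), np.int64(443), np.int64(77), np.int64(149)) rect [658. -42.] [86. 85.] 73.1 circ [658. -42.] 43.6
mat 0.72 5322 px (np.int64(248), np.int64(345), np.int64(96), np.int64(196)) rect [516. -30.] [122. 122.] 56.5 circ [516. -30.] 61.7
mat 0.72 5592 px (np.int64(144), np.int64(237), np.int64(182), np.int64(269)) rect [352. -74.] [115. 122.] 46.5 circ [349. -76.] 61.7
ramekin 0.84 2233 px (np.int64(277), np.int64(330), np.int64(124), np.int64(177)) rect [520. -31.] [59. 58.] 86.7 circ [519. -31.] 30.4
ramekin 0.62 2666 px (np.int64(475), np.int64(531), np.int64(0), np.int64(79)) rect [754.   1.] [84. 56.] 80.0 circ [751.   2.] 48.4
ramekin 0.44 7334 px (np.int64(478), np.int64(559), np.int64(181), np.int64(290)) rect [ 726. -231.] [140.  97.] 81.2 circ [ 746. -234.] 72.5
square_stamp 0.86 1018 px (np.int64(216), np.int64(248), np.int64(318), np.int64(399)) rect [ 341. -246.] [125.  36.] 63.6 circ [ 343. -247.] 63.7
square_stamp 0.73 1821 px (np.int64(278), np.int64(319), np.int64(216), np.int64(280)) rect [ 475. -135.] [70. 54.] 49.5 circ [ 475. -135.] 42.2
square_stamp 0.62 1059 px (np.int64(241), np.int64(277), np.int64(367), np.int64(402)) rect [ 359. -299.] [56. 45.] 86.8 circ [ 361. -297.] 30.9
round_stamp 0.77 2051 px (np.int64(394), np.int64(465), np.int64(198), np.int64(252)) rect [ 628. -165.] [39. 97.] 41.5 circ [ 628. -165.] 48.8
round_stamp 0.52 2653 px (np.int64(475), np.int64(531), np.int64(0), np.int64(79)) rect [746.   1.] [81. 55.] 80.0 circ [745.   3.] 46.8
round_stamp 0.35 2299 px (np.int64(277), np.int64(330), np.int64(124), np.int64(177)) rect [519. -31.] [57. 58.] 68.7 circ [519. -30.] 29.7
```

View pics/w3.png

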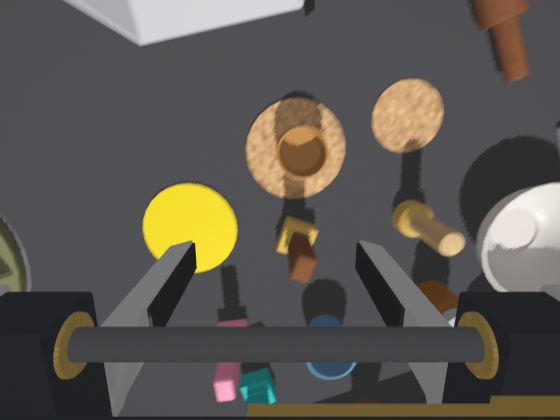

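Wrist view 2: ramekin upright on the big cork mat, offset about 3 mm. Square stamp head is at (298,235) with its handle top at (303,270); round stamp at (413,215). Next is the square stamp, at world (475,-138), jaw across its 22 mm faces.

```bash
python3 -m crank '[{"offset":[0.002,-0.035,0],"spin":-6},{"offset":[0.004,-0.065,-0.01],"spin":-12},{"offset":[0.004,-0.076,-0.03],"spin":-18},{"offset":[0.004,-0.076,-0.06],"spin":-19},{"offset":[0.004,-0.076,-0.09],"spin":-19},{"offset":[0.004,-0.076,-0.12],"spin":-19},{"offset":[0.004,-0.076,-0.15],"spin":-19},{"offset":[0.004,-0.076,-0.165],"spin":-19}]'
python3 - <<'E'
from h import *
s,w=wrist();print(s["eef_pos"],s["eef_rot"])
p=manip.camera("side");save(p,"s2.png")
im=np.hstack([w["pixels"][100:420,140:420],cv2.resize(np.ascontiguousarray(p["pixels"][200:340,210:350]),(320,320))])
cv2.imwrite("pics/c2.png",im[:,:,::-1])
E
```

```text
clock: 11.02
eef_pos: [473.5, -136.9, 67.0]
eef_rot: [3.137, -0.006, 0.868]
wrist_force: [0.4, -0.4, 0.2]
finger_gap: 94.0
[ 473.46888721 -136.8945274    67.04609197] [ 3.13685893 -0.00626169  0.86773183]
```

View pics/c2.png

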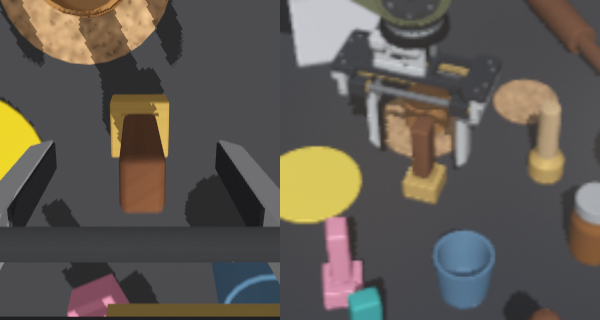

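```bash
python3 - <<'E'
from h import *
s,w=wrist()
print(ray(w,(282,287),110), ray(w,(280,225),26), proj(w,s["eef_pos"]+[0,0,19]))
p=manip.camera("side");print(proj(p,[475,-138,0]),proj(p,[475,-138,67]))
E
```

```text
[ 476.78529332 -136.75736966  110.        ] [ 479.57410348 -134.18256006   26.        ] [np.float64(276.49589001097763), np.float64(270.16750268102476)]
[np.float64(272.5519521476059), np.float64(282.5956528169043)] [np.float64(271.92160507531554), np.float64(265.7788896678443)]
```

Handle top is at (477,-137), the TCP within 3 mm and the faces parallel to the pads. Raise 7 mm, grip, lift.

```bash
python3 -m crank '[{"offset":[0.002,0,0.004],"spin":0},{"offset":[0.002,0,0.007],"spin":0},{"offset":[0.002,0,0.007],"spin":0},{"offset":[0.002,0,0.007],"spin":0},{"offset":[0.002,0,0.007],"spin":0},{"offset":[0.002,0,0.007],"spin":0},{"offset":[0.002,0,0.007],"spin":0},{"offset":[0.002,0,0.007],"spin":0}]' 0 30
python3 -m crank '[{"offset":[0,0,0],"spin":0},{"offset":[0,0,0],"spin":0},{"offset":[0,0,0],"spin":0},{"offset":[0,0,0],"spin":0},{"offset":[0,0,0],"spin":0},{"offset":[0,0,0],"spin":0},{"offset":[0,0,0.01],"spin":0},{"offset":[0,0,0.03],"spin":0}]'
python3 -m crank '[{"offset":[0,0,0.03],"spin":0},{"offset":[0,0,0.07],"spin":0},{"offset":[0,0,0.11],"spin":0},{"offset":[0,0,0.15],"spin":0},{"offset":[0,0,0.18],"spin":0},{"offset":[0,0,0.2],"spin":0},{"offset":[0,0,0.21],"spin":0},{"offset":[0,0,0.21],"spin":0}]'
```

```text
clock: 11.88
eef_pos: [477.0, -137.7, 78.3]
eef_rot: [3.133, -0.008, 0.868]
wrist_force: [-0.3, 1.0, 0.0]
finger_gap: 44.3
clock: 12.55
eef_pos: [475.7, -137.2, 107.0]
eef_rot: [3.137, -0.006, 0.868]
wrist_force: [1.3, -0.4, -3.9]
finger_gap: 21.6
clock: 13.22
eef_pos: [476.0, -137.3, 318.9]
eef_rot: [3.134, -0.007, 0.868]
wrist_force: [0.3, 0.0, -4.7]
finger_gap: 21.9
```

```bash
python3 -m crank '[{"offset":[0.003,0.035,0],"spin":4},{"offset":[0.006,0.075,0],"spin":8},{"offset":[0.01,0.115,0],"spin":12},{"offset":[0.014,0.155,0],"spin":16},{"offset":[0.018,0.195,0],"spin":20},{"offset":[0.022,0.235,0],"spin":24},{"offset":[0.026,0.275,0],"spin":28},{"offset":[0.03,0.31,0],"spin":31}]'
python3 -m crank '[{"offset":[0.003,0.035,0],"spin":0},{"offset":[0.006,0.07,0],"spin":0},{"offset":[0.008,0.1,0],"spin":0},{"offset":[0.01,0.125,0],"spin":0},{"offset":[0.01,0.14,0],"spin":0},{"offset":[0.01,0.146,0],"spin":0},{"offset":[0.01,0.146,0],"spin":0},{"offset":[0.01,0.146,0],"spin":0}]'
```

```text
clock: 13.88
eef_pos: [505.2, 175.1, 316.9]
eef_rot: [3.137, -0.006, 1.413]
wrist_force: [0.9, -0.1, -2.5]
finger_gap: 21.9
clock: 14.55
eef_pos: [515.1, 320.4, 315.9]
eef_rot: [3.138, -0.005, 1.413]
wrist_force: [0.7, 0.2, -3.5]
finger_gap: 22.3
```

```bash
python3 - <<'E'
from h import *
s,w=wrist();print(s["eef_pos"]);mrep(w,"flap",190)
p=manip.camera("side");mrep(p,"flap",190);mrep(p,"ramekin",49)
im=np.hstack([w["pixels"][80:400,100:440],cv2.resize(np.ascontiguousarray(p["pixels"][60:240,150:330]),(320,320))])
cv2.imwrite("pics/c3.png",im[:,:,::-1])
E
```

```text
[515.13764942 320.40641666 315.86237104]
flap 0.62 9371 px (np.int64(202), np.int64(350), np.int64(153), np.int64(234)) rect [517. 329.] [ 79. 137.] 80.1 circ [517. 330.] 78.1
flap 0.71 475 px (np.int64(215), np.int64(255), np.int64(138), np.int64(152)) rect [519. 330.] [ 89. 135.] 80.5 circ [519. 333.] 72.2
flap 0.57 5437 px (np.int64(204), np.int64(275), np.int64(134), np.int64(228)) rect [488. 152.] [496. 205.] 80.5 circ [479. 154.] 259.3
ramekin 0.6 382 px (np.int64(265), np.int64(284), np.int64(236), np.int64(258)) rect [514. -52.] [94. 56.] 68.1 circ [517. -52.] 47.5
```

View pics/c3.png

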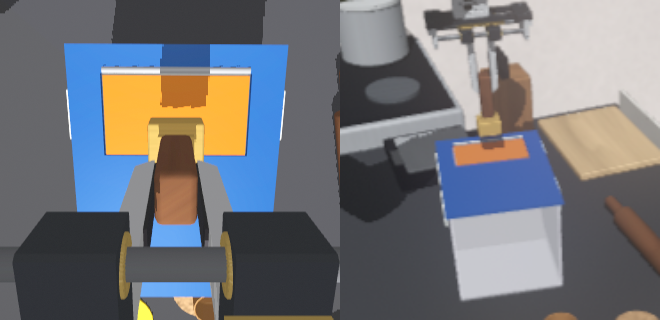

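The stamp hangs upright, square to the opening and about 9 mm on the -y side of its centre (517,329). Press down.

```bash
python3 -m crank '[{"offset":[0.001,0,-0.02],"spin":0},{"offset":[0.001,0,-0.04],"spin":0},{"offset":[0.001,0,-0.055],"spin":0},{"offset":[0.001,0,-0.07],"spin":0},{"offset":[0.001,0,-0.085],"spin":0},{"offset":[0.001,0,-0.1],"spin":0},{"offset":[0.001,0,-0.11],"spin":0},{"offset":[0.001,0,-0.11],"spin":0}]'
python3 -m crank '[{"offset":[0,0,-0.01],"spin":0},{"offset":[0,0,-0.02],"spin":0},{"offset":[0,0,-0.03],"spin":0},{"offset":[0,0,-0.04],"spin":0},{"offset":[0,0,-0.045],"spin":0},{"offset":[0,-0.004,-0.048],"spin":0},{"offset":[0,-0.006,-0.048],"spin":0},{"offset":[0,-0.006,-0.048],"spin":0}]'
```

```text
clock: 15.47
eef_pos: [516.0, 319.3, 205.2]
eef_rot: [3.139, -0.004, 1.412]
wrist_force: [-0.6, -2.7, -3.3]
finger_gap: 21.7
clock: 16.13
eef_pos: [515.9, 312.7, 157.2]
eef_rot: [3.139, -0.003, 1.411]
wrist_force: [-1.8, -3.4, -4.6]
finger_gap: 22.0
```

```bash
python3 -m crank '[{"offset":[0,0,-0.006],"spin":0},{"offset":[0,0,-0.01],"spin":0},{"offset":[0,0,-0.01],"spin":0},{"offset":[0,0,-0.01],"spin":0},{"offset":[0,0,-0.01],"spin":0},{"offset":[0,0,-0.01],"spin":0},{"offset":[0,0,-0.01],"spin":0},{"offset":[0,0,-0.01],"spin":0}]'
python3 -m crank '[{"offset":[0,0,0],"spin":0},{"offset":[0,0,0],"spin":0},{"offset":[0,0,0],"spin":0},{"offset":[0,0,0],"spin":0},{"offset":[0,0,0],"spin":0},{"offset":[0,0,0],"spin":0},{"offset":[0,0,0],"spin":0},{"offset":[0,0,0],"spin":0}]' 0.6
python3 - <<'E'
from h import *
s,w=wrist();print(s["eef_pos"],s["finger_gap"])
p=manip.camera("side")
im=np.hstack([w["pixels"][80:400,100:440],cv2.resize(np.ascontiguousarray(p["pixels"][100:240,190:330]),(320,320))])
cv2.imwrite("pics/c4.png",im[:,:,::-1])
for c in (w,p): print([(np.round(q["location"]),round(q["conf"],2)) for q in manip.search_frame(c,"square_stamp")])
E
```

```text
clock: 16.8
eef_pos: [515.8, 312.7, 147.1]
eef_rot: [3.139, -0.003, 1.411]
wrist_force: [0.6, -3.4, -5.2]
finger_gap: 22.1
clock: 17.47
eef_pos: [515.9, 312.7, 147.2]
eef_rot: [3.139, -0.003, 1.411]
wrist_force: [-0.8, -1.7, 2.0]
finger_gap: 56.3
[515.88828999 312.74479176 147.21384067] 56.34408657939443
[(array([501., 254.,  46.]), 0.73), (array([518., 348., 170.]), 0.54)]
[(array([ 470., -472.,  102.]), 0.72), (array([ 332., -264.,   46.]), 0.71), (array([ 339., -351.,   52.]), 0.65)]
```

View pics/c4.png

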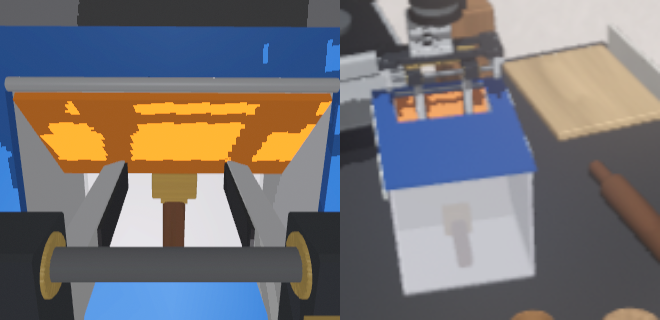

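Wrist view: flap open, and the square stamp has slid to the middle of the tub with its handle towards -y. The side view shows it too, through the wall. Withdraw and go to the round stamp.

```bash
python3 -m crank '[{"offset":[0,0,0.025],"spin":0},{"offset":[0,0,0.06],"spin":0},{"offset":[0,0,0.1],"spin":0},{"offset":[0,0,0.14],"spin":0},{"offset":[0,-0.01,0.16],"spin":0},{"offset":[0,-0.04,0.16],"spin":0},{"offset":[0,-0.08,0.16],"spin":0},{"offset":[0,-0.12,0.16],"spin":0}]'
python3 -m crank '[{"offset":[0.01,-0.035,0],"spin":0},{"offset":[0.02,-0.07,0],"spin":0},{"offset":[0.03,-0.105,0],"spin":0},{"offset":[0.04,-0.14,0],"spin":0},{"offset":[0.05,-0.175,0],"spin":0},{"offset":[0.06,-0.21,0],"spin":0},{"offset":[0.07,-0.24,0],"spin":0},{"offset":[0.08,-0.26,-0.02],"spin":0}]' 1
```

```text
clock: 18.33
eef_pos: [515.4, 191.9, 307.0]
eef_rot: [3.139, -0.003, 1.413]
wrist_force: [1.7, -1.1, -0.2]
finger_gap: 56.4
clock: 19.0
eef_pos: [596.6, -71.0, 290.0]
eef_rot: [3.134, -0.003, 1.411]
wrist_force: [0.2, 0.7, 1.6]
finger_gap: 93.7
```

```bash
python3 -m crank '[{"offset":[0.01,-0.035,-0.01],"spin":0},{"offset":[0.02,-0.07,-0.03],"spin":0},{"offset":[0.027,-0.098,-0.05],"spin":0},{"offset":[0.027,-0.098,-0.08],"spin":0},{"offset":[0.027,-0.098,-0.11],"spin":0},{"offset":[0.027,-0.098,-0.13],"spin":0},{"offset":[0.027,-0.098,-0.14],"spin":0},{"offset":[0.027,-0.098,-0.14],"spin":0}]'
python3 - <<'E'
from h import *
s,w=wrist();print(s["eef_pos"],proj(w,s["eef_pos"]+np.array([0,0,-40.])))
print([(np.round(q["location"]),round(q["conf"],2)) for q in manip.search_frame(w,"round_stamp")])
for q in manip.masks_of(w,"round_stamp")[:1]:
    ys,xs=np.nonzero(q["mask"]);print(q["conf"],[(y,xs[ys==y].min(),xs[ys==y].max()) for y in range(ys.min(),ys.max()+1,8)])
t=manip.camera("top");mrep(t,"ramekin",49);print([(np.round(q["location"]),round(q["conf"],2)) for q in manip.search_frame(t,"flap")])
E
```

```text
clock: 19.67
eef_pos: [622.8, -168.7, 147.7]
eef_rot: [3.137, -0.004, 1.411]
wrist_force: [0.5, -0.6, -0.4]
finger_gap: 93.8
[ 622.80933043 -168.69122906  147.66421907] [np.float64(275.12594211163366), np.float64(234.08492897254993)]
[(array([ 630., -156.,   83.]), 0.69)]
0.61 [(177, np.int64(273), np.int64(283)), (185, np.int64(261), np.int64(295)), (193, np.int64(257), np.int64(299)), (201, np.int64(256), np.int64(301)), (209, np.int64(258), np.int64(300)), (217, np.int64(262), np.int64(296)), (225, np.int64(263), np.int64(298)), (233, np.int64(264), np.int64(297)), (241, np.int64(267), np.int64(293))]
ramekin 0.68 327 px (np.int64(283), np.int64(302), np.int64(216), np.int64(237)) rect [518. -36.] [58. 56.] 44.1 circ [517. -35.] 31.1
[(array([516., 330., 187.]), 0.56)]
```

The handle sits about 4 mm right and up of the TCP; correct and descend to the grip height.

```bash
python3 -m crank '[{"offset":[0.003,0.003,-0.02],"spin":0},{"offset":[0.003,0.003,-0.04],"spin":0},{"offset":[0.003,0.003,-0.055],"spin":0},{"offset":[0.003,0.003,-0.065],"spin":0},{"offset":[0.003,0.003,-0.07],"spin":0},{"offset":[0.003,0.003,-0.07],"spin":0},{"offset":[0.003,0.003,-0.07],"spin":0},{"offset":[0.003,0.003,-0.07],"spin":0}]'
python3 -m crank '[{"offset":[0,0,0],"spin":0},{"offset":[0,0,0],"spin":0},{"offset":[0,0,0],"spin":0},{"offset":[0,0,0],"spin":0},{"offset":[0,0,0],"spin":0},{"offset":[0,0,0],"spin":0},{"offset":[0,0,0],"spin":0},{"offset":[0,0,0],"spin":0}]' 0 30
python3 -m crank '[{"offset":[0,0,0],"spin":0},{"offset":[0,0,0],"spin":0},{"offset":[0,0,0],"spin":0},{"offset":[0,0,0],"spin":0},{"offset":[0,0,0.02],"spin":0},{"offset":[0,0,0.06],"spin":0},{"offset":[0,0,0.1],"spin":0},{"offset":[0,0,0.14],"spin":0}]'
python3 -m crank '[{"offset":[0,0,0.03],"spin":0},{"offset":[0,0.02,0.06],"spin":0},{"offset":[0,0.05,0.085],"spin":0},{"offset":[-0.01,0.085,0.1],"spin":0},{"offset":[-0.02,0.12,0.105],"spin":0},{"offset":[-0.03,0.155,0.105],"spin":0},{"offset":[-0.04,0.19,0.105],"spin":0},{"offset":[-0.05,0.225,0.105],"spin":0}]'
```

```text
clock: 20.63
eef_pos: [627.6, -166.3, 82.7]
eef_rot: [3.13, -0.003, 1.411]
wrist_force: [-0.5, -0.2, 0.5]
finger_gap: 94.1
clock: 21.3
eef_pos: [627.6, -166.2, 82.7]
eef_rot: [3.13, -0.003, 1.411]
wrist_force: [-0.4, -0.6, 0.2]
finger_gap: 43.8
clock: 21.97
eef_pos: [627.0, -166.0, 223.7]
eef_rot: [3.131, -0.003, 1.411]
wrist_force: [0.9, -0.3, -3.3]
finger_gap: 25.4
clock: 22.63
eef_pos: [576.1, 60.5, 328.3]
eef_rot: [3.132, -0.003, 1.411]
wrist_force: [0.4, 0.1, -3.7]
finger_gap: 25.4
```

```bash
python3 -m crank '[{"offset":[-0.01,0.035,0],"spin":0},{"offset":[-0.02,0.075,0],"spin":0},{"offset":[-0.03,0.115,0],"spin":0},{"offset":[-0.04,0.155,0],"spin":0},{"offset":[-0.05,0.195,0],"spin":0},{"offset":[-0.058,0.23,0],"spin":0},{"offset":[-0.06,0.252,0],"spin":0},{"offset":[-0.06,0.26,0],"spin":0}]'
python3 -m crank '[{"offset":[0,0,0],"spin":0},{"offset":[0,0,-0.02],"spin":0},{"offset":[0,0,-0.04],"spin":0},{"offset":[0,0,-0.05],"spin":0},{"offset":[0,0,-0.05],"spin":0},{"offset":[0,0,-0.05],"spin":0},{"offset":[0,0,-0.05],"spin":0},{"offset":[0,0,-0.05],"spin":0}]'
python3 - <<'E'
from h import *
s,w=wrist();print(s["eef_pos"],s["finger_gap"])
p=manip.camera("side")
im=np.hstack([w["pixels"][80:400,100:440],cv2.resize(np.ascontiguousarray(p["pixels"][100:240,190:330]),(320,320))])
cv2.imwrite("pics/c5.png",im[:,:,::-1])
E
```

```text
clock: 23.3
eef_pos: [514.8, 323.5, 327.6]
eef_rot: [3.133, -0.003, 1.415]
wrist_force: [1.0, 0.8, -2.8]
finger_gap: 25.3
clock: 23.97
eef_pos: [515.2, 323.4, 278.9]
eef_rot: [3.132, -0.004, 1.414]
wrist_force: [0.5, -0.9, -3.6]
finger_gap: 25.7
[515.22897937 323.42439328 278.9156269 ] 25.689858518446517
```

View pics/c5.png

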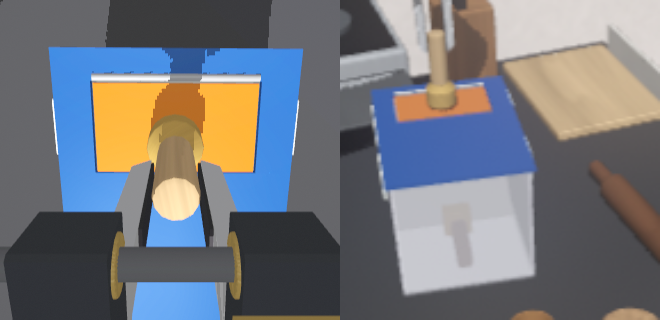

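Flap shut again, square stamp lying inside the tub, round stamp upright over the opening. Shift 4 mm towards -y and press.

```bash
python3 -m crank '[{"offset":[0.001,-0.004,0],"spin":0},{"offset":[0.001,-0.004,-0.01],"spin":0},{"offset":[0.001,-0.004,-0.02],"spin":0},{"offset":[0.001,-0.004,-0.035],"spin":0},{"offset":[0.001,-0.004,-0.05],"spin":0},{"offset":[0.001,-0.004,-0.06],"spin":0},{"offset":[0.001,-0.004,-0.07],"spin":0},{"offset":[0.001,-0.004,-0.07],"spin":0}]'
python3 -m crank '[{"offset":[0,0,-0.01],"spin":0},{"offset":[0,0,-0.02],"spin":0},{"offset":[0,0,-0.03],"spin":0},{"offset":[0,0,-0.04],"spin":0},{"offset":[0,-0.002,-0.048],"spin":0},{"offset":[0,-0.004,-0.054],"spin":0},{"offset":[0,-0.006,-0.056],"spin":0},{"offset":[0,-0.006,-0.056],"spin":0}]'
```

```text
clock: 24.73
eef_pos: [515.4, 319.0, 205.8]
eef_rot: [3.135, -0.001, 1.414]
wrist_force: [-0.7, -2.0, -5.3]
finger_gap: 25.6
clock: 25.4
eef_pos: [515.2, 312.3, 149.1]
eef_rot: [3.136, 0.0, 1.414]
wrist_force: [-0.8, -3.5, -6.1]
finger_gap: 25.4
```

```bash
python3 -m crank '[{"offset":[0,0,0],"spin":0},{"offset":[0,0,0],"spin":0},{"offset":[0,0,0],"spin":0},{"offset":[0,0,0],"spin":0},{"offset":[0,0,0],"spin":0},{"offset":[0,0,0],"spin":0},{"offset":[0,0,0],"spin":0},{"offset":[0,0,0],"spin":0}]' 0.6
python3 - <<'E'
from h import *
s,w=wrist();print(s["eef_pos"],s["finger_gap"],s["wrist_force"])
p=manip.camera("side")
im=np.hstack([w["pixels"][80:400,100:440],cv2.resize(np.ascontiguousarray(p["pixels"][100:240,190:330]),(320,320))])
cv2.imwrite("pics/c6.png",im[:,:,::-1])
E
```

```text
clock: 26.07
eef_pos: [515.3, 312.4, 149.3]
eef_rot: [3.136, -0.0, 1.414]
wrist_force: [-0.5, -0.1, 2.3]
finger_gap: 56.5
[515.2623985  312.41773553 149.27924885] 56.46741066336977 [-0.47614973 -0.06104237  2.30945038]
```

View pics/c6.png

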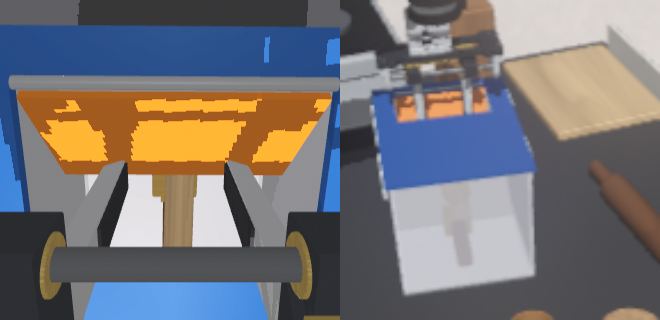

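The round stamp has tipped down the ramp onto the first, clear of the fingers. Withdraw and check.

```bash
python3 -m crank '[{"offset":[0,0,0.025],"spin":0},{"offset":[0,0,0.06],"spin":0},{"offset":[0,0,0.1],"spin":0},{"offset":[0,0,0.14],"spin":0},{"offset":[-0.02,0,0.16],"spin":0},{"offset":[-0.06,0,0.16],"spin":0},{"offset":[-0.1,0,0.16],"spin":0},{"offset":[-0.14,0,0.16],"spin":0}]'
python3 -m crank '[{"offset":[-0.02,0,0],"spin":0},{"offset":[-0.03,0,0],"spin":0},{"offset":[-0.03,0,0],"spin":0},{"offset":[-0.03,0,0],"spin":0},{"offset":[-0.03,0,0],"spin":0},{"offset":[-0.03,0,0],"spin":0},{"offset":[-0.03,0,0],"spin":0},{"offset":[-0.03,0,0],"spin":0}]'
python3 - <<'E'
from h import *
t=manip.camera("top");p=manip.camera("side");print(manip.read_state()["wrist_force"])
mrep(t,"ramekin",49);mrep(t,"mat",4,.4);mrep(t,"flap",190)
for n in ("round_stamp","square_stamp"): print(n,[(np.round(q["location"]),round(q["conf"],2)) for q in manip.search_frame(p,n)])
a=cv2.resize(np.ascontiguousarray(p["pixels"][110:290,190:350]),(480,540));b=cv2.resize(np.ascontiguousarray(t["pixels"][170:290,120:350]),(320,167))
c=np.zeros((540,320,3),np.uint8);c[:167]=b
cv2.imwrite("pics/c7.png",np.hstack([a,c])[:,:,::-1])
E
```

```text
clock: 26.83
eef_pos: [373.6, 312.1, 308.9]
eef_rot: [3.136, -0.0, 1.414]
wrist_force: [0.1, 1.9, 0.0]
finger_gap: 56.4
clock: 27.5
eef_pos: [344.1, 312.0, 308.5]
eef_rot: [3.137, 0.001, 1.413]
wrist_force: [1.3, -0.6, 0.2]
finger_gap: 56.5
[ 0.30766208 -0.71509282  0.09169237]
ramekin 0.9 351 px (np.int64(283), np.int64(302), np.int64(215), np.int64(236)) rect [520. -35.] [56. 62.] 89.0 circ [520. -35.] 31.6
mat 0.97 654 px (np.int64(281), np.int64(309), np.int64(167), np.int64(195)) rect [657. -46.] [85. 86.] 89.0 circ [658. -45.] 44.3
mat 0.65 1376 px (np.int64(288), np.int64(328), np.int64(263), np.int64(304)) rect [348. -79.] [120. 122.] 89.0 circ [348. -81.] 62.9
flap 0.7 1516 px (np.int64(139), np.int64(175), np.int64(200), np.int64(254)) rect [516. 325.] [ 79. 136.] 80.9 circ [517. 326.] 76.6
round_stamp [(array([492., 144., 183.]), 0.35)]
square_stamp [(array([ 341., -354.,   54.]), 0.83)]
```

View pics/c7.png

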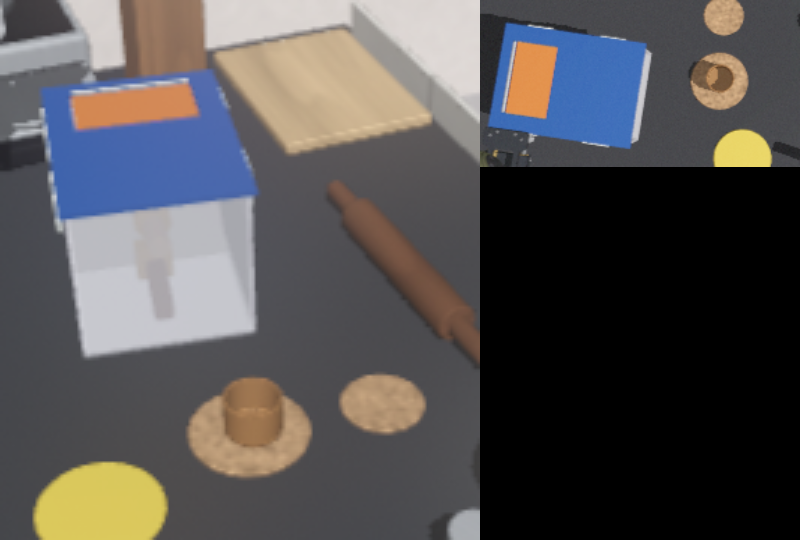

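Flap shut and flush (79 x 136 mm seen), both stamps inside, ramekin upright on the mat, arm clear.

```bash
python3 -c "
from cell import manip;print(manip.sign_off())"
```

```text
the job is handed in; nothing more can be done
None
```

I set the ramekin upright on the large cork mat and let go of it. Then I pushed the square stamp and after it the round stamp, each held in the gripper, down through the flap. I handed the job in at about 27.6 s of the 72 s allowed; the hand-in gives no verdict.

**What the last checks showed**
- **Ramekin:** upright, with its centre about 3–5 mm from the mat's (33 mm allowed).
- **Flap:** flush and shut in both the top and side pictures.
- **Stamps:** both show inside the tub through its wall. The round one lies partly on the square one.
- **Arm:** clear of everything, with the wrist force near zero.

**What disagreed or was not measured**
- In the last side picture the detector did not find either stamp inside the tub, because of the translucent wall, so "both inside" rests on looking at the pictures. It did locate the square stamp inside right after I released it, but the round stamp's height was never measured.
- I planned the moves so that nothing came close to the bystanders, but I did not measure their positions again at the end.
- The top and wrist cameras differed by about 4–5 mm on the tub's position, which was within the clearances.

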